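# Weigh the sample canister and hang it on its hook

### The arm

A 6-joint arm with a two-finger parallel gripper is mounted at the origin on the work surface. World frame = base frame: x ahead of the robot, y to its left, z up, the work surface at z = 0. Lengths are in m, angles in rad, forces in N, time in s.
With the tool pointing down it reaches from about 0.35 to 0.775 m from the base axis. Payload 7.3 kg.
Tool frame: the origin (TCP) lies at the very end of the fingers, on their centre line; the grasp point (between the pads) lies 19 mm behind it; z points along the fingers, y is the line along which they close (so a half turn about z gives the same grasp; the last joint's range is limited). The gripper opens to 92 mm and grips with 3 to 60 N. Pads are 19 mm wide; open, the fingers measure 130 mm over their backs; the gripper's body (75 mm by 190 mm) begins 47 mm behind the grasp point.
Start: joints at [-1.49, 0.342, 1.524, -0, 1.275, -0.146], TCP at [0.118, -0.512, 0.227] pointing down, gripper open.
Joint ranges: [-2.53, 2.53], [-0.77, 2.02], [0.04, 2.7], [-1, 4.14], [0.28, 2.66], [-3.11, 3.11]. Speed limits (rad/s): [2.57, 2.57, 3.14, 3.14, 3.14, 3.14].

### API

Orientations are given as [roll, pitch, yaw] about the fixed x, y, z axes, in that order (R = Rz(yaw) Ry(pitch) Rx(roll)).
In Python, from cell import robot gives the robot as it stands. The module is installed in compiled form; this text tells all that it offers.
- The arm moves only by the tool arm_command, never from a script. Its argument "moves" is a list of rows, each a list of 3 entries, a list of its own where there are three numbers: the shift along the tool's x, y, z in m, then the turn, a rotation vector about the tool's x, y, z in rad, then the finger opening in m, from 0 to 0.0918. In form: [[[dx, dy, dz], [ax, ay, az], claw], ...]. A call has exactly 5 rows; each row is the pose to reach, as a shift and turn from the pose commanded when the call began, along the tool's axes at that moment; what a row does not reach only later rows make up. A row lasts 1/10 s, in which the tool goes at most 50 mm and 8.59 degrees, less where a joint would pass 70% of its speed; a pose out of reach is approached as far as the arm can. A call with a gripper value outside its range is refused whole. The fingers move at their own pace and stop on an object; "squeeze" is the grip in N (left out, the last holds). Time passes only in rows, so rows that repeat a pose let the fingers close, or fill a call up. It gives the time, the measured TCP pose, the force, the opening and the grip force at its end, in the units of the state.
- robot.observe(): the state, without advancing time (a new reading comes with each control period).
- robot.read_camera(name): name is "scene" or "top" or "wrist"; returns the picture (400x640x3 uint8, red, green, blue); there is no depth.
- robot.camera_model(name): a dict with "fx", "fy", "cx", "cy" (pixels), "R" (3x3) and "t" (3): a world point X has camera coordinates R X + t. Camera axes: x right, y down, z forward; pixel columns grow to the right and rows downward; lengths in m; the calibration is good to about 2 mm. A picture is of the moment at which its call begins: read the wrist's pose just before it. camera_model takes no time and is no camera call; for the wrist camera it gives the pose at the moment of the call.
- robot.hand_in(): hands the job in; it is judged then, once.
The state is a dict: "time": time; "qpos": joint angles; "qvel": joint speeds; "joint_efforts": joint torques, N m; "tool_pos": TCP position; "tool_rot": TCP orientation; "contact_force": force on the tool from outside, world axes, zero at the start; "torque": the same for the moment, N m; "opening": finger opening in m; "grip_force": force on a finger pad.
Only numpy, scipy, OpenCV 4.12 (cv2) and the standard library are available. Lean on these libraries where they do the work, as an engineer would, in place of code of your own. Each camera call takes 0.05 s, during which the arm holds its last target. There are 200 camera calls.

### The job

Take the metal canister with the red handle out of the rack, stand it upright on the middle of the balance's pan and let go of it so that it is weighed. Then pick it up again round its metal body, leaving the handle free, and hang it by the handle on the hook's arm, pushed back along the arm until the canister meets the black collar; leave it hanging there, still, and do not disturb the other things on the bench.

Things in the scene. Friction and masses are not known exactly. Their poses are not given: they have to be found in the camera images.
- canister_mid (a point): Centre, half-way up, of the square aluminium canister (56 x 56 mm, 74 mm tall, a blue 4 mm lid disc on top, blue band, about 0.25 kg). Its z points up and its -x points to the handle. The body's underside is 37 mm below this point. It starts in a bay of the rack.
- eye (a point): Centre of the opening in the canister's red handle, axes as the canister; 36 mm to -x and 32 mm above canister_mid. The opening is 16 mm wide (x), 30 mm tall (z) and runs right through along y. The strap round it is 12 mm thick along y, its bars 8 mm: the upper bar's top is 23 mm above this point, the outer bar's outside 16 mm to -x of it.
- canister: The whole canister, handle included; origin at the centre of its underside, same axes as canister_mid.
- handle: The red handle, rigidly part of the canister; origin and axes as canister.
- rack: Fixed white rack, two bays side by side along its y, open to its -x; origin at its underside, bay centres at y = +39 and -39 mm. Bay floor 6 mm high, 72 mm wide inside; walls 6 mm thick, 82 mm high, from x = -18 to +42 mm. The canister stands in one bay (which one varies), its handle out of the open side (towards the rack's -x), the walls too close for fingers beside its body.
- pan (a point): Centre of the top of the balance's round steel pan, 116 mm across, 70 mm above the bench. z up; the white balance (200 x 180 mm, case top 55 mm high) is fixed and its display lies on its -x side.
- balance: The fixed white balance; origin at its underside, 25 mm to -x of the pan's centre, axes as pan.
- home (a point): Where the middle of the handle's strap is when the side of the canister's body, held upright, touches the black collar: on the arm's centre line, 200 mm above the bench, 28 mm to -x of the collar's face. x runs along the arm, the tip towards -x, the post towards +x; z up. The arm is a level steel rod 7 mm thick, straight for 59 mm to -x of here, then bent up 45 degrees to the tip.
- tip (a point): End of the hook's upturned tip, 71 mm to -x of home and 10 mm higher (centre line; round end of radius 3.5 mm). Axes as home.
- hook: The fixed hook stand, origin under the post on the bench, axes as home; grey foot 150 x 120 x 12 mm, reaching 105 mm to -x of the post. The 16 mm post stands 63 mm to +x of home and ends 10 mm above the arm's centre line; the collar is 26 mm across.
- bay_bottle: Bystander: squat amber jar, 52 mm wide, 85 mm tall, standing in the rack's other bay; origin at the centre of its underside
- amber: Bystander: amber glass bottle, 72 mm wide, 150 mm tall; origin at the centre of its underside
- white_bottle: Bystander: white plastic bottle with red cap, 60 mm wide, 130 mm tall; origin at the centre of its underside
- beaker: Bystander: clear glass beaker, 68 mm wide, 85 mm tall; origin at the centre of its underside
- jar: Bystander: clear jar with blue cap, 60 mm wide, 70 mm tall; origin at the centre of its underside
Things that resemble listed ones, but are neither listed nor needed, are in the scene too. Leave any green look-alike of the canister alone.

How it is judged:
On the way, in this order (a step that is already met when the one before it is completed fails the run):
1. the canister stands upright on the balance's pan, its centre within 30 mm of the pan's, at rest and touched by no finger (horizontal distance between canister_mid and pan below 0.03 m and angle between canister_mid's own z axis and vertical below 0.06 rad and contact force between canister and balance above 1 N and contact force between the fingers and canister below 0.2 N and linear speed of canister below 0.02 m/s), for 0.4 s.
2. the canister has been lifted at least 18 mm off the pan by fingers that touch its body and not its handle (contact force between the fingers and canister above 2 N and contact force between the fingers and handle below 0.5 N and z of canister_mid in the frame of pan above 0.055 m), for 0.15 s.
At the end, for the whole second after the job is handed in: The hook's arm passes through the opening of the handle, the middle of the strap is within 6 mm of where it is with the canister's body against the collar (measured along the arm), the canister hangs on the hook, off the balance, slower than 0.05 m/s and 0.6 rad/s, and is released (x of home in the frame of eye between -0.009 and 0.009 m and z of home in the frame of eye between -0.016 and 0.016 m and y of home in the frame of eye between -0.006 and 0.006 m and contact force between canister and hook above 0.8 N and contact force between canister and balance below 0.1 N and linear speed of canister below 0.05 m/s and angular speed of canister below 0.6 rad/s); the robot touches nothing.
It fails at once if a bystander (jar in the rack, bottles, beaker or clear jar) is shifted by more than 30 mm or knocked over (distance of any of bay_bottle, amber, white_bottle, beaker, jar from where it was at the start of the episode above 0.03 m or angle between any of bay_bottle, amber, white_bottle, beaker, jar's own z axis and vertical above 0.4 rad).
It also fails if it takes over 72 s, if anything falls off the work surface, if the arm or the gripper's body presses on something with over 40 N, if the wrist force passes 120 N, or if a joint passes its speed limit or range.

## Working session

There is one attempt and no reset: what is moved stays moved. The work goes in short steps, Python scripts to look and compute and a tool call to move; the robot and the scene stay as the last step left them, time stands still between calls to the robot, and variables do not carry over. Pictures are saved under pics/ and viewed, at most 12 in all, crops included, and the job is handed in when it is done.

Besides the shell and the picture viewer there is one more tool, called after "Emit:" by a JSON object that holds its "api" and its "payload". arm_command: Moves the arm, as the interface text tells. Its arguments: {"type":"object","properties":{"moves":{"type":"array"},"squeeze":{"type":"number"}},"required":["moves"]}

```bash
mkdir -p pics
cat > h.py <<'E'
import numpy as np, cv2
from scipy.spatial.transform import Rotation as Ro
from cell import robot
def snap(n,f=None):
    m=robot.camera_model(n); im=robot.read_camera(n)
    if f: cv2.imwrite('pics/'+f,im[:,:,::-1])
    return im,m
def ray(m,u,v):
    R=np.array(m['R']);t=np.array(m['t'])
    d=R.T@np.array([(u-m['cx'])/m['fx'],(v-m['cy'])/m['fy'],1]); return -R.T@t,d
def onz(m,u,v,z):
    c,d=ray(m,u,v); return c+d*(z-c[2])/d[2]
def px(m,X):
    p=np.array(m['R'])@np.array(X)+np.array(m['t']); return m['fx']*p[0]/p[2]+m['cx'],m['fy']*p[1]/p[2]+m['cy']
def tri(m1,p1,m2,p2):
    c1,d1=ray(m1,*p1);c2,d2=ray(m2,*p2)
    s=np.linalg.lstsq(np.array([d1,-d2]).T,c2-c1,rcond=None)[0]
    a=c1+s[0]*d1;b=c2+s[1]*d2; return (a+b)/2,np.linalg.norm(a-b)
def rel(pos,rpy=None):
    "shift and turn in present tool axes for a world target"
    s=robot.observe(); R=Ro.from_euler('xyz',s['tool_rot'])
    d=R.inv().apply(np.array(pos)-s['tool_pos'])
    t=(R.inv()*Ro.from_euler('xyz',rpy)).as_rotvec() if rpy is not None else np.zeros(3)
    return d.round(4),t.round(4)
def blobs(mask,amin=40):
    n,l,st,c=cv2.connectedComponentsWithStats(mask.astype(np.uint8))
    return [(c[i].round(1),st[i]) for i in range(1,n) if st[i][4]>=amin]
E
python3 - <<'E'
from h import *
a,m=snap('top','top.png');b,m2=snap('scene','scene.png')
s=robot.observe();print(s['tool_pos'],s['tool_rot'],s['time'])
for k in (m,m2):print((-np.array(k['R']).T@np.array(k['t'])).round(3),k['fx'],np.array(k['R']).round(2).tolist())
E
```

```text
[ 0.11805062 -0.51121547  0.22612841] [-3.14031217e+00 -1.71997335e-04  2.26832834e-01] 0.1
[ 0.333 -0.079  1.317] 466.0060015435573 [[-0.01, -1.0, -0.0], [-0.98, 0.01, -0.17], [0.17, -0.0, -0.98]]
[1.259 0.226 1.417] 492.0762459147753 [[-0.4, 0.91, 0.01], [0.77, 0.35, -0.53], [-0.49, -0.2, -0.85]]
```

View pics/top.png

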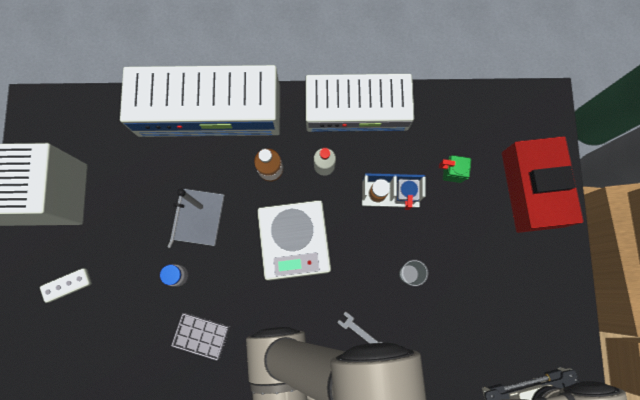

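View pics/scene.png

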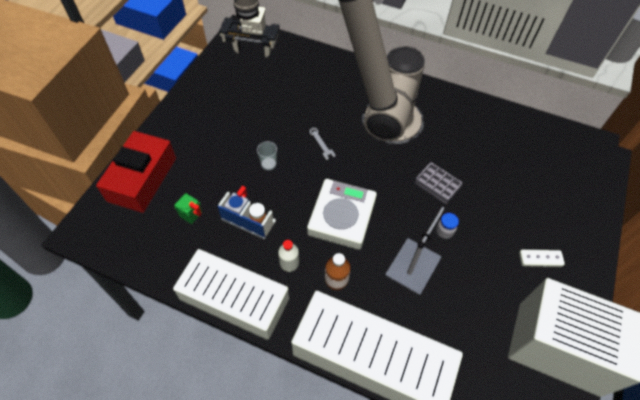

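Candidates for the canister are the one in the rack's right bay, with its blue lid at top (409,188) and red handle at (409,201), and the green cube with a red handle at (458,168). The metal one with the blue lid in the rack fits; the green one is the decoy. The balance is at top (292,230). The hook's foot is at (200,217), and its arm runs from about (181,192) to the tip at (170,245).

I'll confirm with an enlarged crop and take measurements.

Run:
```python
from h import *
a,m=snap('top');b,m2=snap('scene')
c1=cv2.resize(a[150:225,355:480],None,fx=6,fy=6,interpolation=2)[:, :400]
c1=cv2.resize(a[160:220,355:480],(800,384)); c2=cv2.resize(a[180:255,155:230],(216,216));c3=cv2.resize(b[195:300,380:480],(216,216));c4=cv2.resize(b[180:240,180:280],(360,216))
cv2.imwrite('pics/crop.png',np.vstack([c1,np.hstack([c2,c3,c4,np.zeros((216,8,3),np.uint8)])])[:,:,::-1])
h=cv2.cvtColor(a,cv2.COLOR_RGB2HSV);H,S,V=[h[:,:,i].astype(int) for i in range(3)]
red=((H<8)|(H>172))&(S>150)&(V>90)
blue=(H>100)&(H<125)&(S>120)&(V>60)
roi=np.zeros_like(red);roi[165:220,355:440]=1
print('red',blobs(red&roi,10));print('blue',blobs(blue&roi,15))
white=(S<30)&(V>190);r2=np.zeros_like(red);r2[190:290,250:340]=1
cs,_=cv2.findContours((white&r2).astype(np.uint8),0,1)
print('bal',cv2.minAreaRect(max(cs,key=cv2.contourArea)))
rr=cv2.minAreaRect(max(cs,key=cv2.contourArea));print(onz(m,*rr[0],.055))
pan=((S<40)&(V>110)&(V<190));r3=np.zeros_like(red);r3[205:252,268:318]=1
bl=blobs(pan&r3,200);print('pan',bl);print([onz(m,*x[0],.07) for x in bl])
foot=(V>70)&(V<150)&(S<80);r4=np.zeros_like(red);r4[180:255,165:230]=1
cs,_=cv2.findContours((foot&r4).astype(np.uint8),0,1);rr=cv2.minAreaRect(max(cs,key=cv2.contourArea));print('foot',rr,[onz(m,*p,.012).round(3).tolist() for p in cv2.boxPoints(rr)])
print('lid',onz(m,409,188,.084),'handle',onz(m,409,201,.098))
```

```text
red [(array([408.7, 202. ]), array([405, 195,   8,  15,  77], dtype=int32))]
blue [(array([391.9, 175.9]), array([366, 173,  59,   8, 264], dtype=int32)), (array([408.9, 188. ]), array([401, 181,  17,  16, 187], dtype=int32))]
bal ((292.8384704589844, 239.7077178955078), (71.81610870361328, 65.49034118652344), 82.87498474121094)
[ 0.47297567 -0.01352945  0.055     ]
pan [(array([291.9, 229.5]), array([ 272,  209,   41,   42, 1388], dtype=int32))]
[array([ 0.49897319, -0.01179781,  0.07      ])]
foot ((195.62962341308594, 220.3031768798828), (46.89301681518555, 62.60023498535156), 10.539183616638184) [[0.461, 0.342, 0.012], [0.638, 0.317, 0.012], [0.611, 0.184, 0.012], [0.436, 0.212, 0.012]]
lid [ 0.60722875 -0.32962875  0.084     ] handle [ 0.56868673 -0.32522325  0.098     ]
```

View pics/crop.png

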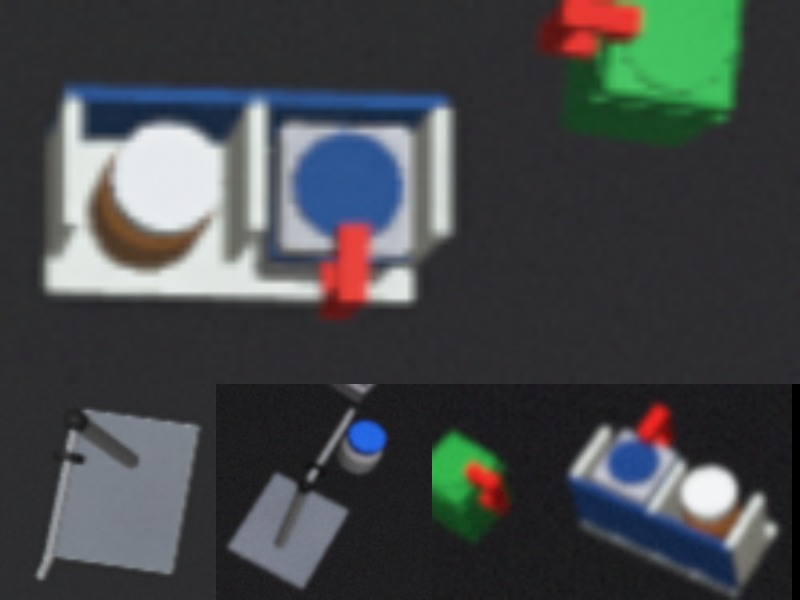

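Crop confirms it: the aluminium body with the blue lid and red handle is in the rack's right bay, and the green one outside the rack is the look-alike. The hook is seen with its post top at top (181,192), collar near (179,205) and tip at (169,247).

Run:
```python
from h import *
m=robot.camera_model('top');m2=robot.camera_model('scene')
print('tip',onz(m,168.9,247,.21),'collar',onz(m,179,205,.2),'post',onz(m,181,191.8,.21))
# scene crop: scale 2.16 x, 2.057 y ; tip hidden at top
for n,p in dict(collar=(380+(312-216)/2.16,195+(473-384)/2.057)).items(): print(n,tri(m,(179,205),m2,p))
print('rack back corners',onz(m,365.2,173.9,.088),onz(m,425.3,175.5,.088))
print(rel([.52,-.325,.25],[np.pi,0,0.0]))
```

```text
tip [0.44129921 0.27325832 0.21      ] collar [0.54461947 0.25646908 0.2       ] post [0.57530302 0.24996599 0.21      ]
collar (array([0.54733533, 0.25914631, 0.18737184]), np.float64(0.002269707661212944))
rack back corners [ 0.64667592 -0.21172733  0.088     ] [ 0.64058273 -0.37452262  0.088     ]
(array([ 0.4336, -0.0912, -0.0236]), array([-0.0009, -0.    ,  0.2268]))
```

Emit:
{"api": "arm_command", "payload": {"moves": [[[0.05, -0.01, -0.0236], [0, 0, 0.05], 0.09], [[0.1, -0.02, -0.0236], [0, 0, 0.1], 0.09], [[0.15, -0.03, -0.0236], [0, 0, 0.15], 0.09], [[0.2, -0.04, -0.0236], [0, 0, 0.2], 0.09], [[0.24, -0.05, -0.0236], [0, 0, 0.23], 0.09]]}}

```text
time: 0.7
tool_pos: [0.3423, -0.4079, 0.2503]
tool_rot: [3.141, -0.0, -0.005]
contact_force: [-0.2, -0.8, 1.4]
opening: 0.0899
grip_force: 0.0
```

Run:
```python
from h import *
print(robot.observe()['tool_pos'],rel([.52,-.325,.25],[np.pi,0,-0.03]))
```

```text
[ 0.3423208  -0.40786896  0.25033683] (array([ 0.1772, -0.0838,  0.0003]), array([ 0.0003, -0.0001,  0.0247]))
```

Emit:
{"api": "arm_command", "payload": {"moves": [[[0.04, -0.02, 0], [0, 0, 0], 0.05], [[0.08, -0.04, 0], [0, 0, 0.02], 0.05], [[0.12, -0.06, 0], [0, 0, 0.025], 0.05], [[0.16, -0.075, 0], [0, 0, 0.025], 0.05], [[0.177, -0.084, 0], [0, 0, 0.025], 0.05]]}}

```text
time: 1.2
tool_pos: [0.5208, -0.3234, 0.2497]
tool_rot: [-3.141, -0.0, -0.025]
contact_force: [0.0, 0.6, -0.2]
opening: 0.0547
grip_force: 0.0
```

Run:
```python
from h import *
a,m=snap('wrist','w1.png');s=robot.observe();print(s['tool_pos'],s['tool_rot'],s['time'])
print((-np.array(m['R']).T@np.array(m['t'])).round(3),np.array(m['R']).round(2).tolist(),m['fx'])
h=cv2.cvtColor(a,cv2.COLOR_RGB2HSV);H,S,V=[h[:,:,i].astype(int) for i in range(3)]
red=((H<8)|(H>172))&(S>150)&(V>60)
blue=(H>100)&(H<125)&(S>120)&(V>60)
print(blobs(red,150));print(blobs(blue,300))
```

```text
[ 0.52191998 -0.32236263  0.2494422 ] [-3.14005654e+00 -9.33846554e-04 -2.42792428e-02] 1.25
[ 0.589 -0.325  0.409] [[-0.03, -1.0, -0.0], [-0.97, 0.02, 0.25], [-0.25, 0.01, -0.97]] 355.3588633964077
[(array([443.1,   4.9]), array([428,   0,  30,  12, 307], dtype=int32)), (array([623.1, 100.6]), array([ 601,    0,   39,  194, 6201], dtype=int32)), (array([327.6, 130.7]), array([320, 111,  15,  38, 501], dtype=int32))]
[(array([288.4,  39.5]), array([ 187,   32,  194,   23, 2066], dtype=int32)), (array([328.9,  84.4]), array([ 303,   58,   53,   53, 2165], dtype=int32))]
```

View pics/w1.png

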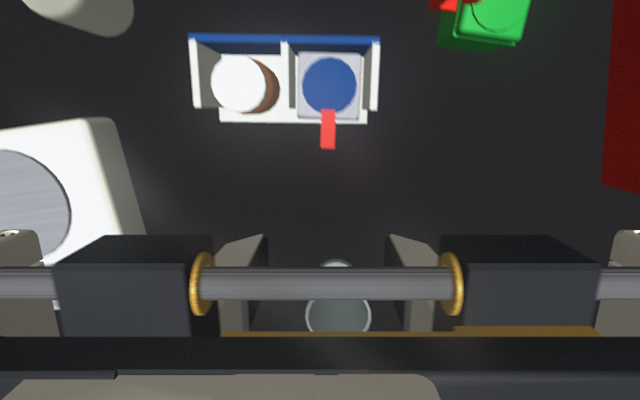

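The wrist view shows the lid at (329,84) and the handle's upper bar at (328,131), rows 111–149. The beaker is below, at (338,315), out of the way.

Run:
```python
from h import *
m=robot.camera_model('wrist')
L=onz(m,328.9,84.4,.084);A=onz(m,327.5,111,.098);B=onz(m,327.5,149,.098)
print(L,A,B,np.arctan2(*(L-B)[[1,0]]),'len',np.linalg.norm(A-B))
print('rack back',onz(m,189,37,.088),onz(m,380,38,.088))
d=np.array([np.cos(-.035),np.sin(-.035),0])
g=L-.041*d;g[2]=.062
print(g,rel(g,[np.pi,0,-.035]))
```

```text
[ 0.61013551 -0.32698203  0.084     ] [ 0.5878608  -0.32520005  0.098     ] [ 0.55585705 -0.3244537   0.098     ] -0.0465469446905162 len 0.03201244476198101
rack back [ 0.65024241 -0.21145163  0.088     ] [ 0.64555494 -0.3702634   0.088     ]
[ 0.56916062 -0.32554732  0.062     ] (array([0.0471, 0.0023, 0.1875]), array([-0.0015, -0.0009,  0.0107]))
```

Emit:
{"api": "arm_command", "payload": {"moves": [[[0.023, 0.001, 0.03], [0, 0, 0.01], 0.05], [[0.047, 0.002, 0.07], [0, 0, 0.01], 0.05], [[0.047, 0.002, 0.11], [0, 0, 0.01], 0.05], [[0.047, 0.002, 0.15], [0, 0, 0.01], 0.05], [[0.047, 0.002, 0.187], [0, 0, 0.01], 0.05]]}}

```text
time: 1.75
tool_pos: [0.564, -0.3287, 0.0611]
tool_rot: [-3.141, 0.001, -0.038]
contact_force: [0.7, -0.0, -0.4]
opening: 0.05
grip_force: 0.0
```

Emit:
{"api": "arm_command", "payload": {"moves": [[[0, 0, 0], [0, 0, 0], 0.05], [[0, 0, 0], [0, 0, 0], 0], [[0, 0, 0], [0, 0, 0], 0], [[0, 0, 0], [0, 0, 0], 0], [[0, 0, 0], [0, 0, 0], 0]], "squeeze": 50}}

```text
time: 2.25
tool_pos: [0.5655, -0.3294, 0.0653]
tool_rot: [3.14, -0.003, -0.038]
contact_force: [0.3, -0.2, 0.7]
opening: 0.0225
grip_force: 0.0
```

Emit:
{"api": "arm_command", "payload": {"moves": [[[0, 0, 0], [0, 0, 0], 0], [[0, 0, 0], [0, 0, 0], 0], [[0, 0, 0], [0, 0, 0], 0], [[0, 0, 0], [0, 0, 0], 0], [[0, 0, 0], [0, 0, 0], 0]]}}

```text
time: 2.75
tool_pos: [0.5653, -0.3289, 0.0642]
tool_rot: [3.141, -0.001, -0.038]
contact_force: [-0.8, 1.4, 5.9]
opening: 0.0117
grip_force: 49.9
```

Run:
```python
from h import *
for i in range(4):
  s=robot.observe();print(s['tool_pos'].round(4),s['tool_rot'].round(4),s['opening'],s['grip_force'],s['contact_force'].round(1)); 
  if i<3:robot.read_camera('top')
```

```text
[ 0.5653 -0.3289  0.0642] [ 3.1409e+00 -1.1000e-03 -3.8100e-02] 0.011698093823802075 49.8997637629509 [-0.8  1.4  5.9]
[ 0.5653 -0.3289  0.0642] [ 3.1409e+00 -1.1000e-03 -3.8100e-02] 0.011679604290718161 49.899728894233704 [-0.9  1.7  6. ]
[ 0.5653 -0.3289  0.0642] [ 3.1409e+00 -1.1000e-03 -3.8100e-02] 0.011484840532953112 49.89977315068245 [-0.5  1.5  5.8]
[ 0.5653 -0.3289  0.0643] [ 3.1409e+00 -1.1000e-03 -3.8100e-02] 0.011635102848708917 49.89976778626442 [-0.5  2.   5.8]
```

Emit:
{"api": "arm_command", "payload": {"moves": [[[0, 0, -0.01], [0, 0, 0], 0], [[0, 0, -0.035], [0, 0, 0], 0], [[0, 0, -0.065], [0, 0, 0], 0], [[0, 0, -0.1], [0, 0, 0], 0], [[0, 0, -0.13], [0, 0, 0], 0]]}}

```text
time: 3.4
tool_pos: [0.5646, -0.3287, 0.1949]
tool_rot: [3.141, 0.0, -0.038]
contact_force: [-0.3, -0.3, -1.5]
opening: 0.0115
grip_force: 49.9
```

Run:
```python
from h import *
a,m=snap('wrist','w2.png');s=robot.observe();print(s['tool_pos'],s['tool_rot'],s['opening'],s['contact_force'],s['torque'])
```

```text
[ 0.56652201 -0.33004575  0.20086245] [ 3.13632206 -0.00726403 -0.03816279] 0.011631759686236226 [ 1.37405001 -1.44023924  2.44624939] [-0.00218777 -0.09732772 -0.01556477]
```

View pics/w2.png

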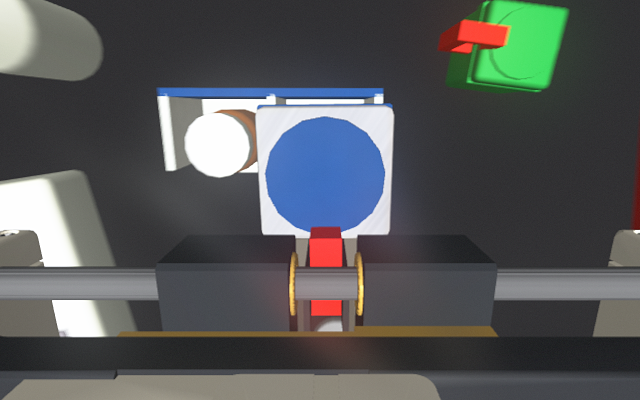

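Canister held by the handle: lid centre (325,174), body top from columns 258 to 392. Checking tilt and working out the move to the pan.

Run:
```python
from h import *
a,m=snap('wrist');s=robot.observe();print(s['tool_pos'],s['tool_rot'])
h=cv2.cvtColor(a,cv2.COLOR_RGB2HSV);H,S,V=[h[:,:,i].astype(int) for i in range(3)]
blue=((H>100)&(H<125)&(S>120)&(V>60)); blue[:100]=0
cs,_=cv2.findContours(blue.astype(np.uint8),0,1);c=max(cs,key=cv2.contourArea);e=cv2.fitEllipse(cv2.convexHull(c));print(e)
# white top face edges by row
w=(S<40)&(V>150)
for r in (112,120,130,220,228):
  c_=np.where(w[r,240:410])[0]+240; print(r,c_.min(),c_.max(),end=' ')
  for z in(.20,.2165,.23): print(z,np.linalg.norm(onz(m,c_.min(),r,z)-onz(m,c_.max(),r,z)).round(4),end=' ')
  print()
L=onz(m,*e[0],s['tool_pos'][2]+.02);print(L,L-s['tool_pos'])
print(rel([.499-.044,-.0118+.0,.2],[np.pi,0,-.038]))
```

```text
[ 0.56654592 -0.3300924   0.19851335] [ 3.13639976 -0.00716871 -0.03817545]
((324.8128356933594, 175.29493713378906), (116.4190673828125, 118.46305084228516), 86.09839630126953)
112 240 392 0.2 0.0665 0.2165 0.0596 0.23 0.054 
120 255 393 0.2 0.0607 0.2165 0.0545 0.23 0.0493 
130 240 393 0.2 0.0677 0.2165 0.0608 0.23 0.0551 
220 261 389 0.2 0.0604 0.2165 0.0542 0.23 0.0491 
228 262 389 0.2 0.0603 0.2165 0.0541 0.23 0.049 
[ 0.60817945 -0.33114591  0.21851335] [ 0.04163353 -0.00105352  0.02      ]
(array([-0.1236, -0.3138, -0.004 ]), array([ 0.0052, -0.0072, -0.0002]))
```

Emit:
{"api": "arm_command", "payload": {"moves": [[[-0.015, -0.02, 0], [0, 0, 0], 0], [[-0.035, -0.05, 0], [0, 0, 0], 0], [[-0.055, -0.09, 0], [0, 0, 0], 0], [[-0.075, -0.13, 0], [0, 0, 0], 0], [[-0.09, -0.17, 0], [0, 0, 0], 0]]}}

```text
time: 4.0
tool_pos: [0.4792, -0.1537, 0.1918]
tool_rot: [-3.14, 0.003, -0.039]
contact_force: [0.6, 1.0, -3.2]
opening: 0.0115
grip_force: 49.9
```

Emit:
{"api": "arm_command", "payload": {"moves": [[[-0.005, -0.04, 0], [0, 0, 0], 0], [[-0.01, -0.08, 0], [0, 0, 0], 0], [[-0.015, -0.115, 0], [0, 0, 0], 0], [[-0.019, -0.14, 0], [0, 0, 0], 0], [[-0.02, -0.148, 0], [0, 0, 0], 0]]}}

```text
time: 4.5
tool_pos: [0.4656, -0.0045, 0.1922]
tool_rot: [-3.141, 0.003, -0.036]
contact_force: [-0.1, -0.4, -1.9]
opening: 0.0119
grip_force: 49.9
```

Run:
```python
from h import *
for i in range(3):
  robot.read_camera('top');a=robot.read_camera('wrist') if i<1 else 0
  m=robot.camera_model('wrist')
s=robot.observe();print(s['tool_pos'],s['tool_rot'],s['contact_force'])
im,m=snap('wrist','w3.png')
# pan outline predicted? measure lid
h=cv2.cvtColor(im,cv2.COLOR_RGB2HSV);H,S,V=[h[:,:,i].astype(int) for i in range(3)]
blue=((H>100)&(H<125)&(S>120)&(V>60)); blue[:100]=0
cs,_=cv2.findContours(blue.astype(np.uint8),0,1);e=cv2.fitEllipse(cv2.convexHull(max(cs,key=cv2.contourArea)));print(e)
L=onz(m,*e[0],s['tool_pos'][2]+.02);print(L)
print(rel([.457,-.011,.131],[np.pi,0,-.038]))
```

```text
[ 0.46708098 -0.00756311  0.19281922] [ 3.14103216e+00  7.28949483e-04 -3.83053973e-02] [-0.02802336  0.10556935 -3.25264115]
((324.56744384765625, 175.38174438476562), (116.47769165039062, 117.98717498779297), 85.64643096923828)
[ 0.50934636 -0.0086741   0.21281922]
(array([-0.01  ,  0.0035,  0.0619]), array([ 0.0004,  0.0005, -0.0012]))
```

View pics/w3.png

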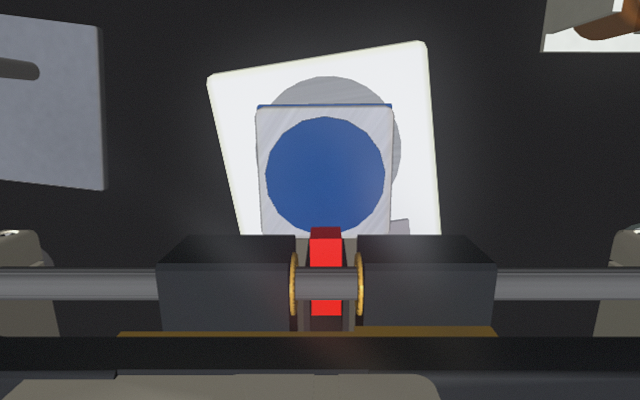

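The pan shows around the canister, with its edges at (325,76) and (401,150). Canister is above it and upright. Lowering.

Emit:
{"api": "arm_command", "payload": {"moves": [[[-0.003, 0.001, 0.015], [0, 0, 0], 0], [[-0.006, 0.002, 0.03], [0, 0, 0], 0], [[-0.01, 0.003, 0.045], [0, 0, 0], 0], [[-0.01, 0.003, 0.055], [0, 0, 0], 0], [[-0.01, 0.003, 0.06], [0, 0, 0], 0]]}}

```text
time: 5.25
tool_pos: [0.4569, -0.0102, 0.1324]
tool_rot: [3.142, 0.001, -0.04]
contact_force: [0.6, -0.8, -2.5]
opening: 0.0113
grip_force: 49.9
```

Emit:
{"api": "arm_command", "payload": {"moves": [[[0, 0, 0.0], [0, 0, 0], 0], [[0, 0, 0.0], [0, 0, 0], 0], [[0, 0, 0.001], [0, 0, 0], 0], [[0, 0, 0.002], [0, 0, 0], 0], [[0, 0, 0.003], [0, 0, 0], 0]]}}

```text
time: 5.75
tool_pos: [0.4572, -0.0094, 0.1305]
tool_rot: [3.141, -0.001, -0.038]
contact_force: [-0.8, 0.2, -1.9]
opening: 0.0119
grip_force: 49.9
```

Emit:
{"api": "arm_command", "payload": {"moves": [[[0, 0, 0.0], [0, 0, 0], 0], [[0, 0, 0.0005], [0, 0, 0], 0], [[0, 0, 0.001], [0, 0, 0], 0], [[0, 0, 0.001], [0, 0, 0], 0], [[0, 0, 0.001], [0, 0, 0], 0]]}}

```text
time: 6.25
tool_pos: [0.457, -0.0094, 0.1293]
tool_rot: [3.142, -0.0, -0.038]
contact_force: [0.0, -0.9, -2.4]
opening: 0.0118
grip_force: 49.9
```

Run:
```python
from h import *
for i in range(3):
  robot.read_camera('top');s=robot.observe();print(s['tool_pos'].round(4),s['contact_force'].round(2),s['torque'].round(3))
```

```text
[ 0.457  -0.0094  0.1293] [-0.03  0.4  -1.69] [0.045 0.132 0.033]
[ 0.457  -0.0094  0.1293] [ 0.1   0.29 -1.27] [0.052 0.109 0.026]
[ 0.457  -0.0094  0.1293] [-0.19  0.54 -1.83] [-0.019  0.112 -0.056]
```

Emit:
{"api": "arm_command", "payload": {"moves": [[[0, 0, 0.0005], [0, 0, 0], 0], [[0, 0, 0.001], [0, 0, 0], 0], [[0, 0, 0.001], [0, 0, 0], 0], [[0, 0, 0.0015], [0, 0, 0], 0], [[0, 0, 0.0015], [0, 0, 0], 0]]}}

```text
time: 6.9
tool_pos: [0.457, -0.0094, 0.1282]
tool_rot: [3.141, -0.0, -0.038]
contact_force: [-3.0, 0.9, 4.9]
opening: 0.0116
grip_force: 49.9
```

Run:
```python
from h import *
for i in range(3):
  robot.read_camera('top');s=robot.observe();print(s['tool_pos'].round(4),s['contact_force'].round(2),s['torque'].round(3))
```

```text
[ 0.457  -0.0094  0.1282] [-3.18  0.71  5.01] [ 0.054  0.421 -0.01 ]
[ 0.457  -0.0094  0.1282] [-2.76  1.27  6.34] [0.152 0.474 0.009]
[ 0.457  -0.0094  0.1282] [-2.33  1.48  5.22] [0.039 0.411 0.013]
```

Emit:
{"api": "arm_command", "payload": {"moves": [[[0, 0, 0], [0, 0, 0], 0.03], [[0, 0, 0], [0, 0, 0], 0.04], [[0, 0, 0], [0, 0, 0], 0.04], [[0, 0, 0], [0, 0, 0], 0.04], [[0, 0, 0], [0, 0, 0], 0.04]]}}

```text
time: 7.55
tool_pos: [0.457, -0.0095, 0.1277]
tool_rot: [3.142, 0.0, -0.038]
contact_force: [-1.1, 0.3, 0.3]
opening: 0.0393
grip_force: 0.0
```

Emit:
{"api": "arm_command", "payload": {"moves": [[[0, 0, -0.01], [0, 0, 0], 0.04], [[0, 0, -0.03], [0, 0, 0], 0.04], [[0, 0, -0.06], [0, 0, 0], 0.04], [[0, 0, -0.09], [0, 0, 0], 0.06], [[0, 0, -0.12], [0, 0, 0], 0.09]]}}

```text
time: 8.05
tool_pos: [0.4569, -0.0094, 0.2498]
tool_rot: [3.141, -0.001, -0.038]
contact_force: [0.2, -0.3, -0.1]
opening: 0.0515
grip_force: 0.0
```

Run:
```python
from h import *
for i in range(3): robot.read_camera('top')
s=robot.observe();print(s['tool_pos'],s['tool_rot'],s['contact_force'],s['opening'])
im,m=snap('wrist','w4.png');t,mt=snap('top')
h=cv2.cvtColor(im,cv2.COLOR_RGB2HSV);H,S,V=[h[:,:,i].astype(int) for i in range(3)]
blue=((H>100)&(H<125)&(S>120)&(V>60)); blue[:60]=0
cs,_=cv2.findContours(blue.astype(np.uint8),0,1);c=max(cs,key=cv2.contourArea);e=cv2.fitEllipse(cv2.convexHull(c));print(e)
L=onz(m,*e[0],.148);print('lid',L)
red=((H<8)|(H>172))&(S>150)&(V>60);red[:60]=0
print([(p,onz(m,*p,.162)) for p,_ in [(b[0],0) for b in blobs(red,150)]],blobs(red,150))
```

```text
[ 0.4580077  -0.00957495  0.25016675] [ 3.14076449 -0.00505651 -0.03814817] [-0.19123933  0.1709808  -0.55411659] 0.06337612626065359
((324.688232421875, 148.28012084960938), (63.2122917175293, 63.431610107421875), 159.01272583007812)
lid [ 0.49826752 -0.01040589  0.148     ]
[(array([325.5, 201.1]), array([ 0.46196402, -0.00959546,  0.162     ]))] [(array([325.5, 201.1]), array([318, 180,  16,  43, 684], dtype=int32))]
```

View pics/w4.png

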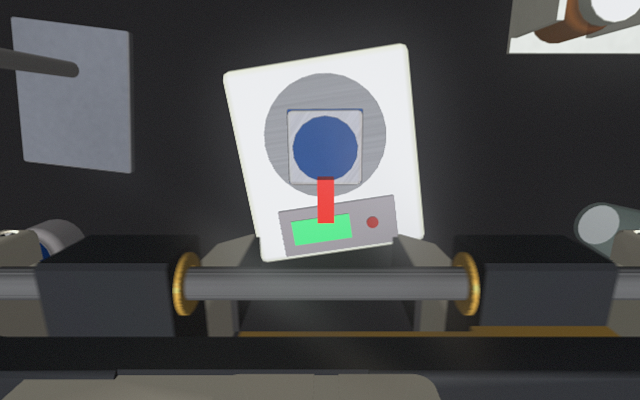

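Canister stands upright on the pan: lid at (325,148), handle at (325,201). Regrasping by the body.

Emit:
{"api": "arm_command", "payload": {"moves": [[[0.02, 0, 0], [0, 0, 0], 0.09], [[0.042, 0, 0.01], [0, 0, 0], 0.09], [[0.043, 0, 0.03], [0, 0, 0], 0.09], [[0.043, 0, 0.06], [0, 0, 0], 0.09], [[0.043, 0, 0.06], [0, 0, 0], 0.09]]}}

```text
time: 8.8
tool_pos: [0.497, -0.0106, 0.1833]
tool_rot: [-3.14, 0.01, -0.038]
contact_force: [0.0, 0.7, 0.4]
opening: 0.0898
grip_force: 0.0
```

Run:
```python
from h import *
for i in range(2): robot.read_camera('top')
s=robot.observe();print(s['tool_pos'],s['tool_rot'],s['contact_force'],s['opening'],s['qpos'].round(3))
im,m=snap('wrist')
h=cv2.cvtColor(im,cv2.COLOR_RGB2HSV);H,S,V=[h[:,:,i].astype(int) for i in range(3)]
blue=((H>100)&(H<125)&(S>120)&(V>60)); blue[:60]=0
cs,_=cv2.findContours(blue.astype(np.uint8),0,1);c=max(cs,key=cv2.contourArea);print(cv2.boundingRect(c));e=cv2.fitEllipse(cv2.convexHull(c));print(e)
L=onz(m,*e[0],.148);print('lid',L)
print(rel([.4998,-.0105,.103],[np.pi,0,-.038]))
```

```text
[ 0.49942728 -0.0110176   0.1873048 ] [-3.14134337e+00  2.56277279e-03 -3.82744022e-02] [ 0.28690163 -0.13710264  0.26342201] 0.09025188281118789 [-0.176  0.334  1.652 -0.     1.158  1.434]
(286, 191, 80, 74)
((325.09832763671875, 228.46853637695312), (75.93817138671875, 79.4062271118164), 90.85494232177734)
lid [ 0.49893917 -0.01053228  0.148     ]
(array([-0.0004, -0.0006,  0.0853]), array([ 0.0001, -0.    , -0.0001]))
```

Emit:
{"api": "arm_command", "payload": {"moves": [[[0, -0.0005, 0.02], [0, 0, 0], 0.09], [[0, -0.0005, 0.04], [0, 0, 0], 0.09], [[0, -0.0005, 0.06], [0, 0, 0], 0.09], [[0, -0.0005, 0.075], [0, 0, 0], 0.09], [[0, -0.0005, 0.083], [0, 0, 0], 0.09]]}}

```text
time: 9.45
tool_pos: [0.5003, -0.0106, 0.105]
tool_rot: [3.141, -0.001, -0.038]
contact_force: [-0.0, 0.3, 0.9]
opening: 0.09
grip_force: 0.0
```

Emit:
{"api": "arm_command", "payload": {"moves": [[[0, 0, 0], [0, 0, 0], 0.07], [[0, 0, 0], [0, 0, 0], 0.06], [[0, 0, 0], [0, 0, 0], 0.04], [[0, 0, 0], [0, 0, 0], 0.03], [[0, 0, 0], [0, 0, 0], 0.02]], "squeeze": 40}}

```text
time: 9.95
tool_pos: [0.5003, -0.0106, 0.1053]
tool_rot: [3.141, -0.001, -0.038]
contact_force: [-0.7, -0.3, 2.3]
opening: 0.0558
grip_force: 40.0
```

Emit:
{"api": "arm_command", "payload": {"moves": [[[0, 0, 0], [0, 0, 0], 0.02], [[0, 0, 0], [0, 0, 0], 0.02], [[0, 0, 0], [0, 0, 0], 0.02], [[0, 0, 0], [0, 0, 0], 0.02], [[0, 0, 0], [0, 0, 0], 0.02]]}}

```text
time: 10.45
tool_pos: [0.5003, -0.0106, 0.1053]
tool_rot: [3.141, -0.001, -0.038]
contact_force: [-0.7, 0.7, 4.7]
opening: 0.0557
grip_force: 40.0
```

Emit:
{"api": "arm_command", "payload": {"moves": [[[0, 0, -0.01], [0, 0, 0], 0.02], [[0, 0, -0.035], [0, 0, 0], 0.02], [[0, 0, -0.07], [0, 0, 0], 0.02], [[0, 0, -0.11], [0, 0, 0], 0.02], [[0, 0, -0.15], [0, 0, 0], 0.02]]}}

```text
time: 10.95
tool_pos: [0.4993, -0.0105, 0.2563]
tool_rot: [-3.142, 0.001, -0.038]
contact_force: [1.2, -0.7, -2.1]
opening: 0.0557
grip_force: 40.0
```

Emit:
{"api": "arm_command", "payload": {"moves": [[[-0.03, -0.02, -0.04], [0, 0, 0], 0.02], [[-0.06, -0.05, -0.07], [0, 0, 0], 0.02], [[-0.09, -0.09, -0.09], [0, 0, 0], 0.02], [[-0.11, -0.12, -0.09], [0, 0, 0], 0.02], [[-0.12, -0.14, -0.09], [0, 0, 0], 0.02]]}}

```text
time: 11.45
tool_pos: [0.3832, 0.1359, 0.3463]
tool_rot: [-3.14, -0.002, -0.037]
contact_force: [-0.3, 0.3, -2.4]
opening: 0.0557
grip_force: 40.0
```

Run:
```python
from h import *
for i in range(2): robot.read_camera('top')
s=robot.observe();print(s['tool_pos'],s['tool_rot'],s['contact_force'],s['opening'],s['qpos'].round(3))
import pickle
im,m=snap('wrist','w5.png');pickle.dump(m,open('m5.pkl','wb'))
```

```text
[0.38371169 0.13587614 0.34548267] [-3.14083334e+00 -4.25742798e-04 -3.43785614e-02] [-0.17342709 -0.31117496 -0.8022019 ] 0.05582310805576506 [1.510e-01 4.500e-02 1.575e+00 1.000e-03 1.521e+00 1.756e+00]
```

View pics/w5.png

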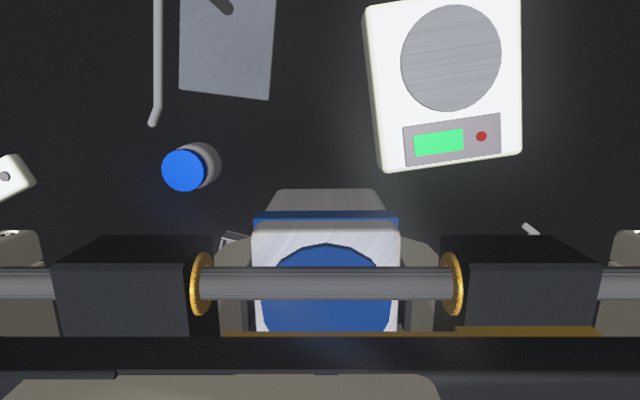

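The wrist view shows the hook's tip at (152,125), the bend at about (157,108), and the straight arm going up the picture at column 158. The blue-capped jar is at (184,170).

```bash
cat >> h.py <<'E'
def rod(im,m,u0,u1,v1,z=.2):
    g=im[:,u0:u1].max(2).astype(int); mask=np.zeros(im.shape[:2],np.uint8); mask[:v1,u0:u1]=(g[:v1]>75)
    n,l,st,c=cv2.connectedComponentsWithStats(mask); i=1+np.argmax(st[1:,3]*(st[1:,2]<60)); vs,us=np.where(l==i)
    P=[]
    vm=vs.max()
    for v in range(2,vm-28,6):
        u=us[vs==v]; P.append(onz(m,u.mean(),v,z)[:2])
    w=us[vs>=vm-4]
    return np.array(P),(us[vs==vm-4].mean(),vm-4),vm
E
python3 - <<'E'
from h import *
import pickle
m=pickle.load(open('m5.pkl','rb'));im=cv2.imread('pics/w5.png')[:,:,::-1]
P,t,vm=rod(im,m,130,176,140);print(P[[0,len(P)//2,-1]],t,vm)
d=P[0]-P[-1];print('yaw',np.arctan2(d[1],d[0]),'tip~',onz(m,*t,.21))
E
```

```text
[[0.53561639 0.26079794]
 [0.50131915 0.26613106]
 [0.46477844 0.27222664]] (np.float64(151.5), np.int64(123)) 127
yaw -0.15995736406510022 tip~ [0.44514614 0.27513944 0.21      ]
```

Emit:
{"api": "arm_command", "payload": {"moves": [[[-0.01, -0.02, 0], [0, 0, 0], 0.02], [[-0.02, -0.05, 0], [0, 0, 0], 0.02], [[-0.03, -0.08, 0], [0, 0, 0], 0.02], [[-0.03, -0.1, 0], [0, 0, 0], 0.02], [[-0.03, -0.11, 0], [0, 0, 0], 0.02]]}}

```text
time: 12.1
tool_pos: [0.36, 0.2455, 0.3444]
tool_rot: [3.141, 0.001, -0.038]
contact_force: [0.9, -1.3, -2.5]
opening: 0.0556
grip_force: 40.0
```

Run:
```python
from h import *
import pickle
for i in range(3): robot.read_camera('top')
s=robot.observe();print(s['tool_pos'],s['tool_rot'],s['contact_force'])
im,m=snap('wrist','w6.png');pickle.dump(m,open('m6.pkl','wb'))
```

```text
[0.360061   0.24435865 0.34435685] [ 3.14034693e+00  8.08114418e-04 -3.81873426e-02] [ 0.09480667 -1.11545426 -2.82809383]
```

View pics/w6.png

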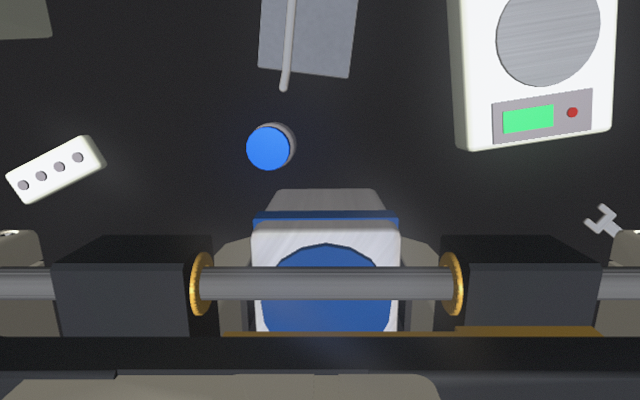

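The second view has the tip's end at (283,89), the rod running up at columns 287–292, and the jar at (268,147).

Run:
```python
from h import *
import pickle
m5=pickle.load(open('m5.pkl','rb'));m=pickle.load(open('m6.pkl','rb'));im=cv2.imread('pics/w6.png').max(2).astype(int)
i5=cv2.imread('pics/w5.png').max(2).astype(int)
for r in (10,30,50,86): print(r,im[r,276:302])
P=[]
for r in range(4,60,5):
    x=im[r,276:302]; w=np.clip(x-150,0,None); 
    if w.sum(): P.append(onz(m,276+(w*np.arange(26)).sum()/w.sum(),r,.2)[:2])
P=np.array(P); print(P[[0,len(P)//2,-1]]); d=P[0]-P[-1]; print(np.arctan2(d[1],d[0]))
print('tip',onz(m,283,88,.21),tri(m5,(151.5,123),m,(283,87)))
```

```text
10 [145 146 146 146 146 147 147 145 148 149 136 158 174 174 176 175 170 164
 146 116 132 146 144 144 145 145]
30 [147 148 150 146 147 146 144 146 136 149 171 174 177 174 172 169 154 123
 131 145 144 145 143 144 144 144]
50 [146 147 146 146 146 148 148 142 164 176 176 175 173 169 158 133 122 141
 146 145 144 145 144 145 144 144]
86 [ 48  44  53 142 174 176 176 175 170 166 146 105  59  46  52  49  52  51
  50  51  50  50  51  55  52  50]
[[0.50654901 0.26557961]
 [0.48542875 0.26901073]
 [0.46717372 0.2718196 ]]
-0.15716770396957133
tip [0.44467184 0.27463001 0.21      ] (array([0.44525292, 0.27438257, 0.21161222]), np.float64(0.000147758474223546))
```

Emit:
{"api": "arm_command", "payload": {"moves": [[[0.01, -0.015, 0], [0, 0, -0.14], 0.02], [[0.02, -0.03, 0], [0, 0, -0.28], 0.02], [[0.03, -0.045, 0], [0, 0, -0.42], 0.02], [[0.04, -0.06, 0], [0, 0, -0.56], 0.02], [[0.05, -0.075, 0], [0, 0, -0.7], 0.02]]}}

```text
time: 12.8
tool_pos: [0.4135, 0.3172, 0.3447]
tool_rot: [3.141, 0.0, 0.666]
contact_force: [0.4, -0.2, -3.0]
opening: 0.0554
grip_force: 39.9
```

Emit:
{"api": "arm_command", "payload": {"moves": [[[0, 0, 0], [0, 0, -0.14], 0.02], [[0, 0, 0], [0, 0, -0.28], 0.02], [[0, 0, 0], [0, 0, -0.42], 0.02], [[0, 0, 0], [0, 0, -0.56], 0.02], [[0, 0, 0], [0, 0, -0.7], 0.02]]}}

```text
time: 13.3
tool_pos: [0.4131, 0.3166, 0.3447]
tool_rot: [3.142, 0.001, 1.366]
contact_force: [-0.7, 0.5, -2.0]
opening: 0.0555
grip_force: 39.9
```

Run:
```python
from h import *
for i in range(4): robot.read_camera('top')
s=robot.observe();print(s['tool_pos'],s['tool_rot'],s['contact_force'],s['qpos'].round(3))
print(rel([.4125,.3177,.344],[np.pi,0,1.413]))
```

```text
[0.41288114 0.31715434 0.3447873 ] [3.14151600e+00 3.54753958e-04 1.35682475e+00] [ 0.62685266  0.99144184 -1.74633568] [ 0.508  0.271  1.303 -0.     1.568  0.722]
(array([ 0.0005, -0.0005,  0.0008]), array([ 0.0001,  0.0004, -0.0562]))
```

Emit:
{"api": "arm_command", "payload": {"moves": [[[0, 0, 0.03], [0, 0, -0.056], 0.02], [[0, 0, 0.07], [0, 0, -0.056], 0.02], [[0, 0, 0.11], [0, 0, -0.056], 0.02], [[0, 0, 0.15], [0, 0, -0.056], 0.02], [[0, 0, 0.174], [0, 0, -0.056], 0.02]]}}

```text
time: 14.0
tool_pos: [0.4114, 0.3168, 0.1679]
tool_rot: [-3.139, 0.003, 1.414]
contact_force: [1.0, 0.5, -1.9]
opening: 0.0556
grip_force: 40.0
```

Run:
```python
from h import *
for i in range(3): robot.read_camera('top')
s=robot.observe();print(s['tool_pos'],s['tool_rot'],s['contact_force'],s['qpos'].round(3))
a,m=snap('top');b,m2=snap('scene')
print(px(m,[.442,.278,.21]),px(m2,[.442,.278,.21]))
c1=cv2.resize(a[195:285,120:220],(400,360),interpolation=2)
u,v=map(int,px(m2,[.43,.29,.21]));print(u,v)
c2=cv2.resize(b[v-45:v+45,u-50:u+50],(400,360),interpolation=2)
cv2.imwrite('pics/pre.png',np.hstack([c1,c2])[:,:,::-1])
S=.037;xc=np.array([.157,.988])
s=robot.observe();R=Ro.from_euler('xyz',s['tool_rot'])
print('eye',s['tool_pos']+R.apply([-.037,0,-.034]),rel([.5212-.0079-.0,.3003+.0013,.170],[np.pi,0,1.413]))
```

```text
[0.41207891 0.31733    0.16991317] [-3.13922971e+00  2.09939529e-03  1.41513127e+00] [-0.37509283  0.343842   -1.00855613] [ 0.509  0.388  1.622 -0.     1.135  0.665]
(np.float64(166.92012991336682), np.float64(246.72526640784235)) (np.float64(443.61102712489946), np.float64(207.22388244303647))
448 205
eye [0.40774652 0.28173403 0.20627402] (array([-0.0012,  0.1012,  0.0025]), array([ 0.0021, -0.0015,  0.0032]))
```

View pics/pre.png

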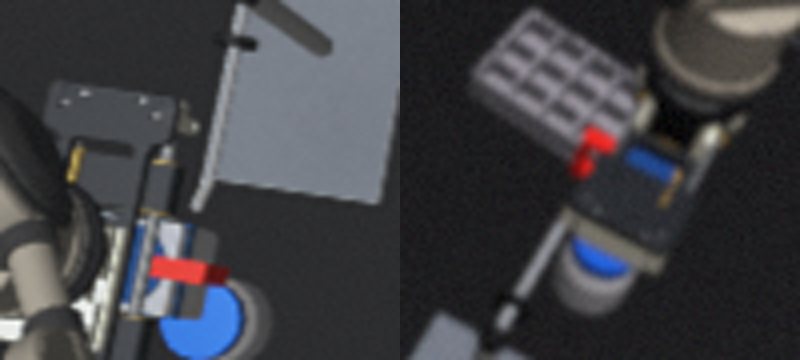

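The top crop shows the handle's upper bar at crop (187,268), in line with the rod's tip at crop (198,207). The jar is below with clearance. Threading onto the arm.

Emit:
{"api": "arm_command", "payload": {"moves": [[[-0.001, 0.01, 0.002], [0, 0, 0], 0.02], [[-0.001, 0.02, 0.002], [0, 0, 0], 0.02], [[-0.001, 0.03, 0.002], [0, 0, 0], 0.02], [[-0.001, 0.04, 0.002], [0, 0, 0], 0.02], [[-0.001, 0.05, 0.002], [0, 0, 0], 0.02]]}}

```text
time: 14.75
tool_pos: [0.4629, 0.3092, 0.1689]
tool_rot: [3.141, -0.0, 1.417]
contact_force: [-0.5, -0.5, -1.4]
opening: 0.0557
grip_force: 40.0
```

```bash
cat > chk.py <<'E'
from h import *
for i in range(3): robot.read_camera('top')
s=robot.observe();R=Ro.from_euler('xyz',s['tool_rot']);E=s['tool_pos']+R.apply([-.037,0,-.034])
d=np.array([.9875,-.1574]);n=np.array([.1574,.9875]);e=E[:2]-[.5154,.2637]
print(s['tool_pos'],s['tool_rot'],s['contact_force'].round(2),s['torque'].round(2),'s',e@d,'lat',e@n,'z',E[2],s['grip_force'])
E
python3 chk.py
```

```text
[0.46236975 0.30912778 0.16852517] [-3.14136771e+00  2.05569919e-04  1.41682775e+00] [ 0.24 -0.28 -2.98] [-0.02 -0.11  0.03] s -0.05935860235667721 lat -0.00047841549253839694 z 0.20253277067503678 39.95210409164429
```

Emit:
{"api": "arm_command", "payload": {"moves": [[[0, 0.01, 0], [0, 0, 0], 0.02], [[0, 0.02, 0], [0, 0, 0], 0.02], [[0, 0.03, 0], [0, 0, 0], 0.02], [[0, 0.04, 0], [0, 0, 0], 0.02], [[0, 0.05, 0], [0, 0, 0], 0.02]]}}

```text
time: 15.4
tool_pos: [0.5121, 0.3016, 0.1687]
tool_rot: [3.142, 0.0, 1.418]
contact_force: [0.1, 0.4, -2.2]
opening: 0.0559
grip_force: 40.0
```

```bash
python3 chk.py
```

```text
[0.5117191  0.30149862 0.16849164] [-3.14136780e+00  2.19979529e-04  1.41700176e+00] [-0.7   0.01 -2.14] [-0.   -0.14  0.01] s -0.009418858446461018 lat -0.00024411299782316038 z 0.20249978232081975 39.95211839675903
```

Now feel for the collar in small steps.

Emit:
{"api": "arm_command", "payload": {"moves": [[[0, 0.002, 0], [0, 0, 0], 0.02], [[0, 0.004, 0], [0, 0, 0], 0.02], [[0, 0.005, 0], [0, 0, 0], 0.02], [[0, 0.006, 0], [0, 0, 0], 0.02], [[0, 0.007, 0], [0, 0, 0], 0.02]]}}

```text
time: 16.05
tool_pos: [0.518, 0.3008, 0.1688]
tool_rot: [3.142, 0.0, 1.418]
contact_force: [0.5, -0.1, -1.3]
opening: 0.056
grip_force: 40.0
```

Emit:
{"api": "arm_command", "payload": {"moves": [[[0, 0.0005, 0], [0, 0, 0], 0.02], [[0, 0.001, 0], [0, 0, 0], 0.02], [[0, 0.001, 0], [0, 0, 0], 0.02], [[0, 0.0015, 0], [0, 0, 0], 0.02], [[0, 0.0015, 0], [0, 0, 0], 0.02]]}}

```text
time: 16.55
tool_pos: [0.5196, 0.3005, 0.1688]
tool_rot: [3.142, 0.0, 1.418]
contact_force: [0.4, 0.2, -2.1]
opening: 0.0559
grip_force: 40.0
```

```bash
python3 chk.py
```

```text
[0.51953407 0.3004817  0.16876228] [-3.14158692e+00  1.12940849e-04  1.41779279e+00] [-0.3  -1.25 -1.82] [-0.04 -0.11  0.04] s -0.00151968393191863 lat -2.178198673956747e-05 z 0.2027664543190721 39.9520468711853
```

Emit:
{"api": "arm_command", "payload": {"moves": [[[0, 0.0005, 0], [0, 0, 0], 0.02], [[0, 0.001, 0], [0, 0, 0], 0.02], [[0, 0.001, 0], [0, 0, 0], 0.02], [[0, 0.0015, 0], [0, 0, 0], 0.02], [[0, 0.002, 0], [0, 0, 0], 0.02]]}}

```text
time: 17.2
tool_pos: [0.521, 0.3003, 0.1687]
tool_rot: [-3.14, 0.0, 1.418]
contact_force: [-3.3, 0.7, -0.8]
opening: 0.0562
grip_force: 39.9
```

```bash
python3 chk.py
```

```text
[0.52103427 0.30026503 0.16874766] [-3.14064832e+00  2.93326942e-04  1.41785001e+00] [-3.34  0.81 -0.51] [-0.01  0.38 -0.11] s 2.9863099862057275e-05 lat 6.701355219580796e-06 z 0.20275849576875177 39.94226932525635
```

Emit:
{"api": "arm_command", "payload": {"moves": [[[0, -0.0015, 0], [0, 0, 0], 0.02], [[0, -0.0015, 0.004], [0, 0, 0], 0.02], [[0, -0.0015, 0.008], [0, 0, 0], 0.02], [[0, -0.0015, 0.011], [0, 0, 0], 0.02], [[0, -0.0015, 0.0125], [0, 0, 0], 0.02]]}}

```text
time: 17.85
tool_pos: [0.5199, 0.3003, 0.1556]
tool_rot: [-3.141, 0.001, 1.418]
contact_force: [0.1, -0.4, -2.9]
opening: 0.0558
grip_force: 40.0
```

```bash
python3 chk.py
python3 - <<'E'
from h import *
P=np.array([-.037,0,-.0445])
for t in np.arange(1,7)*-.1: print(t.round(2),(P-Ro.from_rotvec([0,t,0]).apply(P)).round(4))
E
```

```text
[0.52005461 0.30038816 0.1561034 ] [-3.14144017e+00  2.06205205e-04  1.41775894e+00] [-0.47 -0.4  -2.25] [ 0.   -0.02 -0.  ] s -0.0009872038294872715 lat -2.9023820992172357e-05 z 0.19011102723354553 39.95208442211151
-0.1 [-0.0046  0.      0.0035]
-0.2 [-0.0096  0.      0.0065]
-0.3 [-0.0148  0.      0.0089]
-0.4 [-0.0202  0.      0.0109]
-0.5 [-0.0259  0.      0.0123]
-0.6 [-0.0316  0.      0.0131]
```

Emit:
{"api": "arm_command", "payload": {"moves": [[[-0.0022, 0, 0.0018], [0, -0.05, 0], 0.02], [[-0.0046, 0, 0.0035], [0, -0.1, 0], 0.02], [[-0.0071, 0, 0.0051], [0, -0.15, 0], 0.02], [[-0.0096, 0, 0.0065], [0, -0.2, 0], 0.02], [[-0.0148, 0, 0.0089], [0, -0.3, 0], 0.02]]}}

```text
time: 18.5
tool_pos: [0.5184, 0.2853, 0.1484]
tool_rot: [3.14, 0.301, 1.416]
contact_force: [0.4, -1.0, -2.8]
opening: 0.0556
grip_force: 40.0
```

```bash
python3 chk.py; python3 -c "
from h import *
print(robot.observe()['qpos'].round(3))"
```

```text
[0.51760262 0.28686265 0.1465281 ] [-3.14061306  0.29871541  1.41965561] [ 0.16 -0.18 -2.25] [ 0.3  -0.11  0.07] s -0.0012619034603271013 lat -0.0021339947969323033 z 0.18991123744164823 39.95227575302124
[ 0.502  0.655  1.266 -0.238  1.411  0.714]
```

Emit:
{"api": "arm_command", "payload": {"moves": [[[-0.0022, 0, 0.0018], [0, -0.05, 0], 0.02], [[-0.0046, 0, 0.0035], [0, -0.1, 0], 0.02], [[-0.0071, 0, 0.0051], [0, -0.15, 0], 0.02], [[-0.0096, 0, 0.0065], [0, -0.2, 0], 0.02], [[-0.0148, 0, 0.0089], [0, -0.3, 0], 0.02]]}}

```text
time: 19.15
tool_pos: [0.516, 0.2687, 0.1447]
tool_rot: [3.139, 0.598, 1.415]
contact_force: [0.3, -0.2, -2.7]
opening: 0.0556
grip_force: 40.0
```

```bash
python3 chk.py
python3 - <<'E'
from h import *
s=robot.observe();R=Ro.from_euler('xyz',s['tool_rot']);E=s['tool_pos']+R.apply([-.037,0,-.034])
h=np.array([.5154,.2637,.2])-E; print('home in eye (x,y,z)',R.inv().apply(h)*[1,-1,-1], s['qpos'].round(2))
E
```

```text
[0.51504448 0.26969344 0.14212091] [-3.13939305  0.59731151  1.41979481] [ 0.44 -0.22 -1.77] [ 0.57 -0.21  0.01] s -0.0011386638171309114 lat -0.005607411579936243 z 0.1910433625410257 39.95229721069336
home in eye (x,y,z) [-0.00040752 -0.00115505  0.0105576 ] [ 0.58  0.79  1.14 -0.43  1.64  0.8 ]
```

Emit:
{"api": "arm_command", "payload": {"moves": [[[0.001, 0, 0], [0, 0, 0], 0.02], [[0.002, 0, 0], [0, 0, 0], 0.02], [[0.003, 0, 0.0005], [0, 0, 0], 0.02], [[0.0035, 0, 0.001], [0, 0, 0], 0.02], [[0.0035, 0, 0.001], [0, 0, 0], 0.02]]}}

```text
time: 19.8
tool_pos: [0.5156, 0.2714, 0.1405]
tool_rot: [3.142, 0.6, 1.418]
contact_force: [0.1, -0.7, -2.1]
opening: 0.056
grip_force: 40.0
```

```bash
python3 chk.py
```

```text
[0.51559163 0.27149813 0.14047978] [3.14155949 0.59992489 1.41782103] [ 0.92 -0.02 -2.5 ] [ 0.55 -0.17  0.  ] s -0.0009816086326998664 lat -0.0036118978602909723 z 0.1894321100294541 39.95201826095581
```

Emit:
{"api": "arm_command", "payload": {"moves": [[[0.0035, 0, 0.001], [0, 0, 0], 0.02], [[0, 0, 0], [0, 0, 0], 0.02], [[0, 0, 0], [0, 0, 0], 0.02], [[0, 0, 0], [0, 0, 0], 0.02], [[0, 0, 0], [0, 0, 0], 0.02]], "squeeze": 5}}

```text
time: 20.45
tool_pos: [0.5155, 0.2715, 0.1404]
tool_rot: [-3.141, 0.6, 1.418]
contact_force: [-0.5, 0.1, -2.0]
opening: 0.0561
grip_force: 5.0
```

Emit:
{"api": "arm_command", "payload": {"moves": [[[0.0003, 0, 0.0004], [0, 0, 0], 0.02], [[0.0006, 0, 0.0008], [0, 0, 0], 0.02], [[0.0008, 0, 0.0012], [0, 0, 0], 0.02], [[0.001, 0, 0.0016], [0, 0, 0], 0.02], [[0.001, 0, 0.0016], [0, 0, 0], 0.02]], "squeeze": 10}}

```text
time: 20.95
tool_pos: [0.5157, 0.2715, 0.1392]
tool_rot: [3.14, 0.6, 1.417]
contact_force: [0.2, 0.6, 4.4]
opening: 0.0558
grip_force: 10.0
```

```bash
python3 chk.py
```

```text
[0.51574829 0.27146337 0.13910793] [3.14059517 0.59990216 1.41733261] [0.06 0.97 4.29] [-0.03 -0.01 -0.01] s -0.0008597615215840721 lat -0.0036228710551136495 z 0.1880599862250768 9.99400645494461
```

Handle now rests on the arm, since the force turned upward. Releasing gently.

Emit:
{"api": "arm_command", "payload": {"moves": [[[0, 0, 0], [0, 0, 0], 0.057], [[0, 0, 0], [0, 0, 0], 0.06], [[0, 0, 0], [0, 0, 0], 0.063], [[0, 0, 0], [0, 0, 0], 0.065], [[0, 0, 0], [0, 0, 0], 0.065]]}}

```text
time: 21.6
tool_pos: [0.5155, 0.2714, 0.1384]
tool_rot: [-3.141, 0.6, 1.418]
contact_force: [-0.3, 0.7, -0.6]
opening: 0.0649
grip_force: 0.0
```

```bash
python3 chk.py
python3 - <<'E'
from h import *
print(robot.observe()['opening'])
a,m=snap('top');b,m2=snap('scene')
c1=cv2.resize(a[165:265,130:230],(400,400),interpolation=2)
u,v=map(int,px(m2,[.515,.264,.2]))
c2=cv2.resize(b[v-50:v+50,u-50:u+50],(400,400),interpolation=2)
cv2.imwrite('pics/rel.png',np.hstack([c1,c2])[:,:,::-1])
E
```

```text
[0.51558096 0.27144909 0.13850465] [3.14158677 0.60005491 1.41779634] [ 0.03 -0.25 -0.24] [ 0.33 -0.16 -0.01] s -0.000983809641520177 lat -0.003655643768792295 z 0.18745845680111164 0.0
0.06516269188182049
```

Emit:
{"api": "arm_command", "payload": {"moves": [[[0, 0, -0.01], [0, 0, 0], 0.065], [[0, 0, -0.025], [0, 0, 0], 0.066], [[0, 0, -0.045], [0, 0, 0], 0.066], [[0, 0, -0.07], [0, 0, 0], 0.066], [[0, 0, -0.1], [0, 0, 0], 0.066]]}}

```text
time: 22.35
tool_pos: [0.524, 0.3277, 0.2222]
tool_rot: [-3.141, 0.6, 1.418]
contact_force: [0.1, 0.6, -0.2]
opening: 0.0664
grip_force: 0.0
```

Emit:
{"api": "arm_command", "payload": {"moves": [[[0, 0, -0.03], [0, 0, 0], 0.066], [[0, 0, -0.06], [0, 0, 0], 0.066], [[0, 0, -0.08], [0, 0, 0], 0.066], [[0, 0, -0.08], [0, 0, 0], 0.066], [[0, 0, -0.08], [0, 0, 0], 0.066]]}}

```text
time: 22.85
tool_pos: [0.531, 0.372, 0.2865]
tool_rot: [-3.141, 0.6, 1.418]
contact_force: [-0.0, 0.1, -0.6]
opening: 0.0661
grip_force: 0.0
```

Run:
```python
from h import *
print(robot.observe()['tool_pos'])
def cen():
    b,m2=snap('scene');h=cv2.cvtColor(b,cv2.COLOR_RGB2HSV);H,S,V=[h[:,:,i].astype(int) for i in range(3)]
    u,v=map(int,px(m2,[.515,.264,.2]));r=(((H<8)|(H>172))&(S>150)&(V>60)).astype(np.uint8);z=np.zeros_like(r);z[v-40:v+40,u-40:u+40]=1
    return b,m2,u,v,[x[0] for x in blobs(r*z,15)]
for i in range(24):
    b,m2,u,v,c=cen()
    if i%3==0: print(c)
a,m=snap('top')
c1=cv2.resize(a[165:265,130:230],(400,400),interpolation=2)
c2=cv2.resize(b[v-50:v+50,u-50:u+50],(400,400),interpolation=2)
cv2.imwrite('pics/fin.png',np.hstack([c1,c2])[:,:,::-1])
print(robot.observe()['time'])
```

```text
[0.53098923 0.37202686 0.28652704]
[array([428.2, 227.3])]
[array([428.1, 227.3])]
[array([428.2, 227.3])]
[array([428.1, 227.3])]
[array([428.2, 227.2])]
[array([428.2, 227.3])]
[array([428.2, 227.3])]
[array([428.1, 227.3])]
24.1
```

View pics/fin.png

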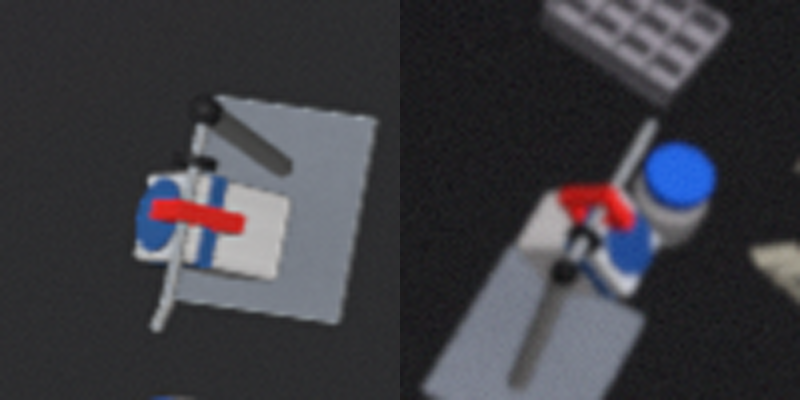

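The canister hangs on the arm with its side against the collar (top crop (195,165)) and it isn't moving: the handle's centroid stayed at scene (428,227) for over 1 s. Handing in.

```bash
python3 -c "
from cell import robot
print(robot.hand_in())"
```

```text
the job is handed in; nothing more can be done
None
```

The job is handed in: the canister was set upright on the pan and released there, then picked up again by its body. It now hangs still by its handle about 1 mm short of the black collar, and the gripper has backed away. I saw no bystander contact, but no verdict came back.

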